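# Press a ferrite U-core home in the inductance test jig

## Task

Pick up the large U-shaped ferrite core, hang it legs down over the middle of the jig's sprung copper bar, square to the bar, and then press it gently down against the springs until both its feet stand flat on the dark stop block under the bar. Keep it pressed home and finish while still holding it there, as the meter is reading. Ferrite is brittle, so do not ram it onto the block, and leave the two smaller cores where they stand.

Things in the scene. Friction and masses are not known exactly. Their poses are not given: they have to be found in the camera images.
- core: large dark-grey ferrite U-core, the biggest of three cores, standing on its two legs like an arch: 80 mm wide (x), 25 thick (y), 76 high (z up), about 0.5 kg. Legs 22 mm wide; the gap between them 36 mm wide, 44 mm high, open through the thickness; the web above it 32 mm high, to be gripped across the 25 mm. Origin: midway between the feet, at foot level. Same when turned half round about z
- saddle (a point): point on the core: centre of the underside of its web (top of the gap), 44 mm above the feet, 32 mm below the core's top; axes as the core's
- jig: test jig, fixed to the bench: aluminium base plate 120 (x) x 240 (y) x 12 mm high; two steel columns 100 mm to either side (y) of the centre, 125 mm high, diameter 12 mm (20 mm nut on top), with springs. The copper bar runs along the jig's y between the columns. Origin: centre of the plate's underside, at bench level, z up
- bar_top (a point): centre of the top face of the sprung copper bar; moves with it. At rest 90 mm above the bench. The bar is 24 mm wide (jig x), 12 mm thick and runs along the jig's y, 174 mm clear between the black end sleeves (26 mm across, up to 4 mm above the bar's top); axes as the jig's
- bar (a joint): how far the sprung bar is pressed straight down, m: 0 at rest (up). The springs push up with about 7.3 N at 0 (enough to carry the core) and 350 N/m more. With the core hung on it the bar reads 0.014 when the core's feet meet the stop block; the springs then push up with about 12 N. The bar alone can go to 0.020
- stop: the hard stop, a dark ferrite block on the base plate under the middle of the bar: 110 (x) x 44 (y) x 20 mm high. Origin: centre of its underside, 12 mm above the bench; its top is 32 mm above the bench; axes as the jig's
- small_u: a small dark-grey U-shaped ferrite core standing on its legs, 48 x 20 x 38 mm high, 18 mm gap: too small for the bar. Not part of the job
- e_core: a dark-grey E-shaped ferrite core standing on its three legs, 55 x 21 x 28 mm high. Not part of the job

How it is judged:
On the way, in this order (a step that is already met when the one before it is completed fails the run):
1. the core is lowered over the bar, legs astride it, at the bar's middle and square to it (x of saddle in the frame of bar_top between -0.008 and 0.008 m and y of saddle in the frame of bar_top between -0.0095 and 0.0095 m and angle between the y axis of core and the y axis of jig, either way round below 0.15 rad and z of saddle in the frame of bar_top between -0.004 and 0.02 m), for 0.05 s.
2. the core, hanging on the bar, is pressed down until its feet stand on the stop block, and held (x of saddle in the frame of bar_top between -0.008 and 0.008 m and y of saddle in the frame of bar_top between -0.0095 and 0.0095 m and angle between the y axis of core and the y axis of jig, either way round below 0.15 rad and z of saddle in the frame of bar_top between -0.004 and 0.003 m and value of joint bar above 0.0125 m and contact force between core and stop above 1 N and z of core in the frame of stop below 0.0225 m and angle between core's own z axis and vertical below 0.06 rad), for 0.3 s.
At the end, for the whole second after the job is handed in: The core hangs on the bar within 8 mm across and 9.5 mm along it of the middle, square within 0.15 rad, upright within 0.06; the bar is down over 12.5 mm, the feet bear on the stop block with over 1 N, the robot still touches the core with over 1 N, and it is at rest (all of step 2 and contact force between any of the fingers, the arm and core above 1 N and linear speed of core below 0.02 m/s); the arm keeps its last pose, push and grip.
It fails at once if the core is rammed onto the stop block (over 80 N) (contact force between core and stop above 80 N).
It fails at once if one of the two smaller cores is moved by more than 30 mm (distance of any of small_u, e_core from where it was at the start of the episode above 0.03 m).
It also fails if it takes over 45 s, if anything falls off the work surface, if the arm or the gripper's body presses on something with over 40 N, if the wrist force passes 120 N, or if a joint passes its speed limit or range.

## Robot

A 6-joint arm with a two-finger parallel gripper is mounted at the origin on the work surface. World frame = base frame: x ahead of the robot, y to its left, z up, the work surface at z = 0. Lengths are in m, angles in rad, forces in N, time in s.
With the tool pointing down it reaches from about 0.35 to 0.775 m from the base axis. Payload 7.3 kg.
Tool frame: the origin (TCP) lies where the fingers leave the gripper's body, on its centre line; the fingertips stand 66 mm ahead of it and the grasp point (between the pads) lies 47 mm ahead of it; z points along the fingers, y is the line along which they close (so a half turn about z gives the same grasp; the last joint's range is limited). The gripper opens to 92 mm and grips with 3 to 60 N. Pads are 19 mm wide; open, the fingers measure 130 mm over their backs; the gripper's body (75 mm by 190 mm) begins 47 mm behind the grasp point.
Start: joints at [-1.421, 0.342, 1.524, -0, 1.275, -0.146], TCP at [0.153, -0.502, 0.292] pointing down, gripper open.
Joint ranges: [-2.53, 2.53], [-0.77, 2.02], [0.04, 2.7], [-1, 4.14], [0.28, 2.66], [-3.11, 3.11]. Speed limits (rad/s): [2.57, 2.57, 3.14, 3.14, 3.14, 3.14].

## Interface

Orientations are given as a unit quaternion [w, x, y, z].
In Python, from cell import robot gives the robot as it stands.
- The arm moves only by the shell command python3 shift.py 'ROWS' [OPENING] [FORCE]. ROWS is rows parted by semicolons, their numbers by spaces, 1 to 5 of them, each of 6 numbers: dx, dy, dz in m, then a rotation vector rx, ry, rz in rad; each row shifts and turns the commanded pose from where the row before left it, along the tool's axes as they then stand; what a row does not reach is not made up. A row lasts 1/10 s, in which the tool goes at most 0.05 m and 0.15 rad, less where a joint would pass 70% of its speed; a pose out of reach is approached as far as the arm can. OPENING is the finger opening in m, set as the command begins (- or left out keeps the last). The fingers move at their own pace and stop on an object; FORCE is the grip in N (left out, the last holds). Time passes only in rows, so rows that do not move let the fingers close. It prints the time, the measured TCP pose, the force, the opening and the grip force at its end.
- robot.sense(): the state, without advancing time (a new reading comes with each control period).
- robot.grab_frame(name): name is "scene" or "top" or "wrist"; returns the picture (400x640x3 uint8, red, green, blue); there is no depth.
- robot.camera_model(name): a dict with "K" (3x3 intrinsics, pixels), "R" (3x3) and "t" (3): a world point X has camera coordinates R X + t. Camera axes: x right, y down, z forward; pixel columns grow to the right and rows downward; lengths in m; the calibration is good to about 2 mm. A picture is of the moment at which its call begins: read the wrist's pose just before it. camera_model takes no time and is no camera call; for the wrist camera it gives the pose at the moment of the call.
- robot.finish_job(): hands the job in; it is judged then, once.
The state is a dict: "clock": time; "q": joint angles; "joint_velocities": joint speeds; "tau": joint torques, N m; "ee_pos": TCP position; "ee_rot": TCP orientation; "wrist_force": force on the tool from outside, world axes, zero at the start; "wrist_torque": the same for the moment, N m; "grip_width": finger opening in m; "finger_force": force on a finger pad.
Only numpy, scipy, OpenCV 4.12 (cv2) and the standard library are available. Lean on these libraries where they do the work, as an engineer would, in place of code of your own. Each camera call takes 0.05 s, during which the arm holds its last target. There are 200 camera calls.

## Working session

There is one attempt and no reset: what is moved stays moved. The work goes in short steps, Python scripts to look and compute and a shell command to move; the robot and the scene stay as the last step left them, time stands still between calls to the robot, and variables do not carry over. Pictures are saved under pics/ and viewed, at most 10 in all, crops included, and the job is handed in when it is done.

```bash
ls; mkdir -p pics; python3 - <<'E'
from cell import robot
import cv2,numpy as np
s=robot.sense();print(s)
for n in("scene","top"):
    im=robot.grab_frame(n);cv2.imwrite(f"pics/{n}0.png",im[...,::-1])
    c=robot.camera_model(n);print(n,np.round(c["K"],1).tolist(),np.round(c["R"],3).tolist(),np.round(c["t"],3))
E
```

```text
cell.py
pics
shift.py
{'clock': 0.0, 'q': array([-1.42097528e+00,  3.42724357e-01,  1.52505237e+00, -3.47407584e-05,
        1.27540178e+00, -1.46001006e-01]), 'joint_velocities': array([ 0.00046777,  0.00125283,  0.00090153,  0.00105595, -0.0003134 ,
        0.00080308]), 'tau': array([-8.84700385e-04, -4.31245172e+01, -2.44217545e+01,  7.17379153e-02,
        5.61948004e-02, -1.23763780e-04]), 'ee_pos': array([ 0.15301516, -0.50186823,  0.2915317 ]), 'ee_rot': array([-7.92895580e-04,  9.89080034e-01,  1.47377262e-01, -1.81284875e-05]), 'wrist_force': array([ 0.22636971, -0.06532143,  0.51507757]), 'wrist_torque': array([-0.01026485,  0.04367451, -0.08522419]), 'finger_force': 0.0, 'grip_width': 0.09140105963399395}
scene [[388.0, 0.0, 319.4], [0.0, 388.0, 200.1], [0.0, 0.0, 1.0]] [[-0.81, 0.587, -0.015], [0.456, 0.614, -0.645], [-0.369, -0.529, -0.764]] [ 0.423 -0.206  1.13 ]
top [[509.3, 0.0, 321.4], [0.0, 509.3, 196.7], [0.0, 0.0, 1.0]] [[0.019, -1.0, -0.001], [-0.981, -0.019, -0.195], [0.195, 0.005, -0.981]] [0.026 0.552 1.037]
```

View pics/scene0.png

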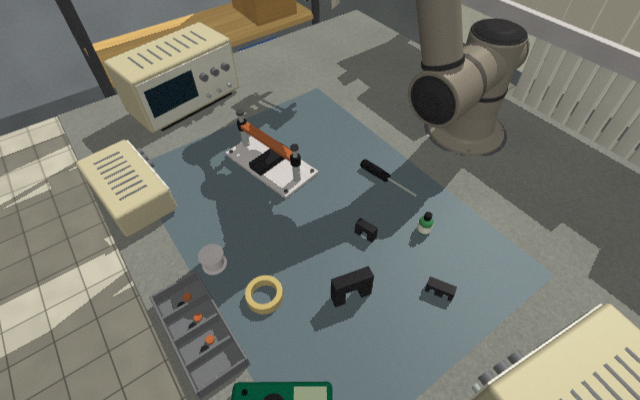

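View pics/top0.png

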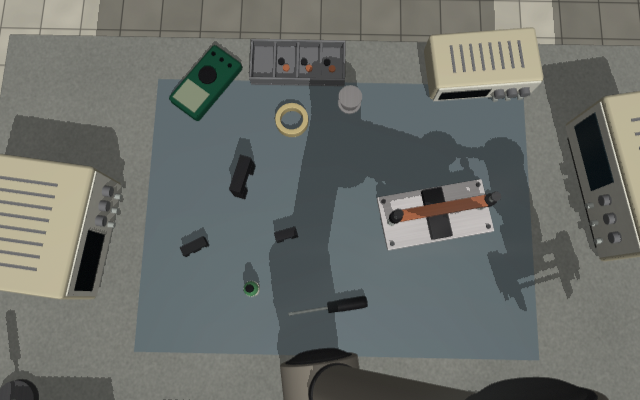

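The scene view shows the large core at about (352,286) and the jig bar at (268,142). In the top view the core is at (243,177), the bar runs (397,215)–(491,200), and the small cores are at (194,245) and (286,234).

```bash
cat > h.py <<'E'
from cell import robot
import cv2,numpy as np
def ray(c,uv,z):
    d=c["R"].T@np.linalg.inv(c["K"])@np.array([*uv,1.]);o=-c["R"].T@c["t"]
    return o+d*(z-o[2])/d[2]
def tri(cs,uvs):
    A=[];b=[]
    for c,uv in zip(cs,uvs):
        d=c["R"].T@np.linalg.inv(c["K"])@np.array([*uv,1.]);d/=np.linalg.norm(d);o=-c["R"].T@c["t"]
        P=np.eye(3)-np.outer(d,d);A.append(P);b.append(P@o)
    return np.linalg.lstsq(np.vstack(A),np.hstack(b),rcond=None)[0]
def proj(c,X):
    p=(c["K"]@(c["R"]@np.atleast_2d(X).T+c["t"][:,None])).T
    return p[:,:2]/p[:,2:]
E
python3 - <<'E'
from h import *
c=robot.camera_model("top")
for n,uv,z in(("core",(243,177),.076),("barL",(397,215),.1),("barR",(491,200),.1),("stop",(437,212),.09),("small",(286,234),.038),("e",(194,245),.028)):print(n,ray(c,uv,z).round(3))
a=cv2.imread("pics/top0.png");b=cv2.imread("pics/scene0.png")
f=lambda im,x,y,w,h:cv2.resize(im[y:y+h,x:x+w],(400,300),interpolation=cv2.INTER_CUBIC)
cv2.imwrite("pics/comp.png",np.vstack([np.hstack([f(a,210,145,80,60),f(b,312,255,80,60)]),np.hstack([f(a,370,165,140,105),f(b,200,95,140,105)])]))
w=robot.camera_model("wrist");s=robot.sense()
print(w["K"].round(1).tolist(),(-w["R"].T@w["t"]).round(3),w["R"].round(3).tolist())
E
```

```text
core [0.586 0.203 0.076]
barL [ 0.507 -0.118  0.1  ]
barR [ 0.542 -0.311  0.1  ]
stop [ 0.516 -0.202  0.09 ]
small [0.471 0.111 0.038]
e [0.445 0.309 0.028]
[[314.5, 0.0, 320.7], [0.0, 314.5, 198.2], [0.0, 0.0, 1.0]] [ 0.233 -0.478  0.384] [[0.29, -0.957, 0.0], [-0.91, -0.276, 0.309], [-0.296, -0.09, -0.951]]
```

View pics/comp.png

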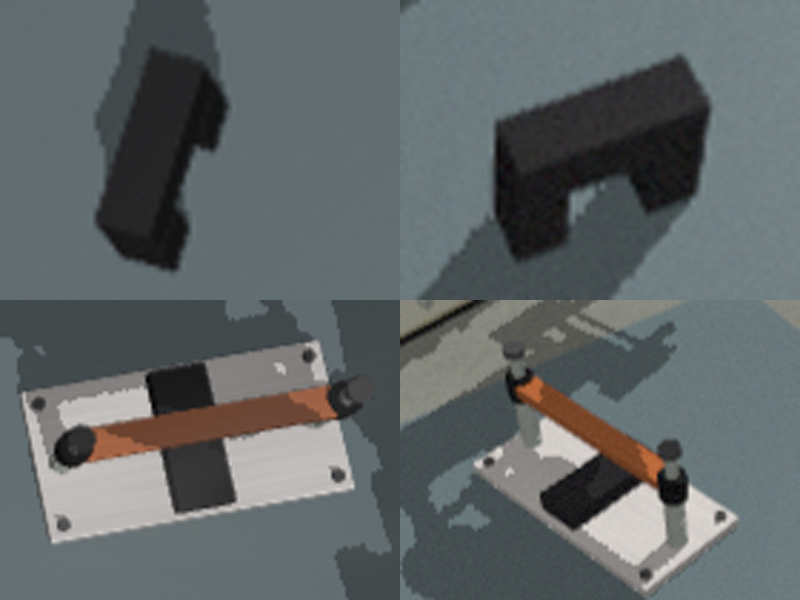

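The composite crops show the core's top-face corners and the jig plate corners clearly in both views. I'll triangulate them next.

```bash
python3 - <<'E'
from h import *
T=robot.camera_model("top");S=robot.camera_model("scene");o=.4
A=[(240.4,154.6),(251,158),(229,189.4),(240.6,192.2)];B=[(336,289.4),(331.4,279),(373.8,276),(368.4,266)]
P=np.array([tri((T,S),(np.subtract(a,o),np.subtract(b,o))) for a,b in zip(A,B)]);print(P.round(3))
print("core",P.mean(0).round(4));d=P[0]+P[1]-P[2]-P[3];print("yaw",np.arctan2(d[1],d[0]),np.linalg.norm(d)/2)
A=[(377.7,197.2),(388.2,250),(481.3,179)];B=[(285.8,197.6),(318.3,171),(225.2,152)]
Q=np.array([tri((T,S),(np.subtract(a,o),np.subtract(b,o))) for a,b in zip(A,B)]);print(Q.round(3),((Q[1]+Q[2])/2).round(4))
d=Q[0]-Q[2];print("jig yaw",np.arctan2(-d[0],d[1]),np.linalg.norm(d));d=Q[0]-Q[1];print(np.arctan2(d[1],d[0]),np.linalg.norm(d))
pl=[ray(T,p,.012) for p in A+[(494.3,230.8)]];print(np.round(pl,3),np.mean(pl,0).round(4))
E
```

```text
[[0.636 0.212 0.075]
 [0.63  0.189 0.073]
 [0.56  0.232 0.073]
 [0.554 0.208 0.072]]
core [0.5952 0.2102 0.0734]
yaw -0.25492377108309106 0.07821276236321505
[[ 0.563 -0.088  0.006]
 [ 0.445 -0.111  0.01 ]
 [ 0.609 -0.321  0.012]] [ 0.5269 -0.2161  0.0108]
jig yaw 0.19552205807669717 0.2371650535087251
0.19335648520887355 0.11957291856211902
[[ 0.561 -0.089  0.012]
 [ 0.444 -0.111  0.012]
 [ 0.607 -0.321  0.012]
 [ 0.49  -0.345  0.012]] [ 0.5253 -0.2164  0.012 ]
```

```bash
cat >> h.py <<'E'
from scipy.spatial.transform import Rotation as Ro
def delta(p,h):
    """shift to (TCP p, tool x heading h, pointing down), in present tool axes"""
    s=robot.sense();w,x,y,z=s["ee_rot"];R=Ro.from_quat([x,y,z,w])
    G=Ro.from_matrix(np.column_stack([[np.cos(h),np.sin(h),0],[np.sin(h),-np.cos(h),0],[0,0,-1]]))
    print("t",s["clock"],"d",R.inv().apply(np.array(p)-s["ee_pos"]).round(4),"rot",(R.inv()*G).as_rotvec().round(4),"F",s["wrist_force"].round(1),"grip",round(s["grip_width"],4))
E
python3 shift.py '0 0 0 0 0 0.138;0 0 0 0 0 0.138;0 0 0 0 0 0.138;0 0 0 0 0 0.138;0 0 0 0 0 0' 0.09 40
python3 -c "
from h import *
delta([.595,.21,.29],-.255)"
```

```text
clock: 0.6
ee_pos: [0.153, -0.5021, 0.2919]
ee_rot: [-0.0, 0.992, -0.128, -0.0]
wrist_force: [-0.2, -0.0, -0.2]
grip_width: 0.0897
finger_force: 0.0
t 0.6 d [ 0.2461 -0.8011  0.0024] rot [-0.0007  0.0003 -0.0024] F [-0.2 -0.  -0.2] grip 0.0897
```

```bash
M='0.0123 -0.04 0 0 0 0'; 
python3 shift.py '0.0123 -0.04 0 0 0 0;0.0123 -0.04 0 0 0 0;0.0123 -0.04 0 0 0 0;0.0123 -0.04 0 0 0 0;0.0123 -0.04 0 0 0 0'
python3 shift.py '0.0123 -0.04 0 0 0 0;0.0123 -0.04 0 0 0 0;0.0123 -0.04 0 0 0 0;0.0123 -0.04 0 0 0 0;0.0123 -0.04 0 0 0 0'
python3 shift.py '0.0123 -0.04 0 0 0 0;0.0123 -0.04 0 0 0 0;0.0123 -0.04 0 0 0 0;0.0123 -0.04 0 0 0 0;0 0 0 0 0 0'
python3 -c "
from h import *
delta([.595,.21,.29],-.255)"
```

```text
clock: 1.1
ee_pos: [0.2637, -0.3228, 0.2921]
ee_rot: [-0.0, 0.992, -0.126, 0.0]
wrist_force: [1.3, -0.3, -0.0]
grip_width: 0.0899
finger_force: 0.0
clock: 1.6
ee_pos: [0.3739, -0.1448, 0.2923]
ee_rot: [0.0, 0.992, -0.126, 0.0]
wrist_force: [1.4, 0.4, 0.2]
grip_width: 0.0901
finger_force: 0.0
clock: 2.1
ee_pos: [0.4631, -0.0005, 0.2919]
ee_rot: [-0.001, 0.992, -0.123, 0.0]
wrist_force: [-0.5, -0.2, -0.2]
grip_width: 0.0899
finger_force: 0.0
t 2.1 d [ 0.0764 -0.2364  0.0023] rot [-0.0013 -0.0004  0.0078] F [-0.5 -0.2 -0.2] grip 0.0899
```

```bash
cat > snap.py <<'E'
import sys,json
from h import *
n=sys.argv[1];c=robot.camera_model("wrist");im=robot.grab_frame("wrist");cv2.imwrite(f"pics/{n}.png",im[...,::-1])
json.dump({k:np.asarray(v).tolist() for k,v in c.items()},open(n+".json","w"))
E
python3 shift.py '0.013 -0.04 0 0 0 0;0.013 -0.04 0 0 0 0;0.013 -0.04 0 0 0 0;0.013 -0.04 0 0 0 0;0 0 0 0 0 0'
python3 snap.py w1
python3 shift.py '0.013 -0.04 0 0 0 0;0.013 -0.036 0 0 0 0;0 0 0 0 0 0'
python3 snap.py w2
python3 -c "
from h import *
delta([.595,.21,.29],-.255)
a=cv2.imread('pics/w1.png');b=cv2.imread('pics/w2.png')
cv2.imwrite('pics/w12.png',np.vstack([a,b])[:, :])
import json
for n in('w1','w2'):
  c={k:np.array(v) for k,v in json.load(open(n+'.json')).items()}
  cy,sy=np.cos(-.255),np.sin(-.255)
  print(proj(c,[[.595+cy*x-sy*y,.21+sy*x+cy*y,.076] for x,y in((.04,.0125),(.04,-.0125),(-.04,.0125),(-.04,-.0125))]).round(0).tolist())
f=lambda im,y:im[y:y+300,0:640]
cv2.imwrite('pics/w12.png',np.vstack([f(a,100),f(b,100)]))
"
```

```text
clock: 2.6
ee_pos: [0.5538, 0.1404, 0.2913]
ee_rot: [-0.0, 0.992, -0.124, -0.0]
wrist_force: [0.4, 0.2, -0.4]
grip_width: 0.0902
finger_force: 0.0
clock: 2.95
ee_pos: [0.5978, 0.2059, 0.2912]
ee_rot: [-0.0, 0.992, -0.126, -0.0]
wrist_force: [-0.3, -1.3, -0.3]
grip_width: 0.0901
finger_force: 0.0
t 3.0 d [-0.0033 -0.005   0.0013] rot [0.0011 0.0011 0.0017] F [-0.2 -0.3  0.4] grip 0.0902
[[225.0, 120.0], [251.0, 120.0], [232.0, 200.0], [256.0, 200.0]]
[[303.0, 147.0], [329.0, 147.0], [305.0, 223.0], [328.0, 223.0]]
```

View pics/w12.png

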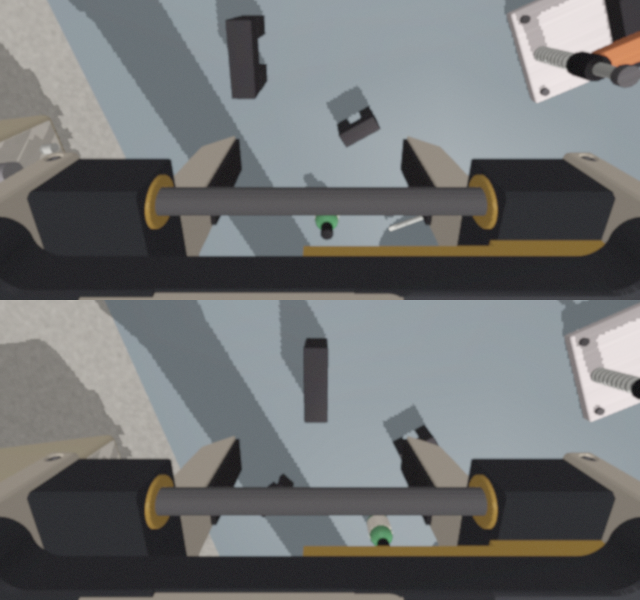

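The wrist views match the projected model to 1–2 px: in w2 the core's top face spans x 304–328, rows 148–222, against predicted 303–329, 147–223. So the pose and height are confirmed, and I'm going down to grasp.

```bash

python3 shift.py '-0.0033 -0.005 0 0 0 0.002;0 0 0.04 0 0 0;0 0 0.04 0 0 0;0 0 0.04 0 0 0;0 0 0.03 0 0 0'
python3 shift.py '0 0 0.02 0 0 0;0 0 0 0 0 0;0 0 0 0 0 0'
python3 -c "
from h import *
delta([.595,.21,.117],-.255)"
```

```text
clock: 3.5
ee_pos: [0.5934, 0.2084, 0.1404]
ee_rot: [0.001, 0.992, -0.129, -0.001]
wrist_force: [0.0, 0.4, -0.5]
grip_width: 0.0901
finger_force: 0.0
clock: 3.8
ee_pos: [0.5949, 0.2092, 0.1232]
ee_rot: [0.0, 0.992, -0.129, 0.0]
wrist_force: [0.5, 0.7, -0.3]
grip_width: 0.0902
finger_force: 0.0
t 3.8 d [-0.0001 -0.0008  0.0062] rot [ 0.     -0.0004 -0.0038] F [ 0.5  0.7 -0.3] grip 0.0902
```

```bash

python3 shift.py '0 -0.001 0.006 0 0 -0.003;0 0 0 0 0 0;0 0 0 0 0 0' 
python3 shift.py '0 0 0 0 0 0;0 0 0 0 0 0;0 0 0 0 0 0;0 0 0 0 0 0;0 0 0 0 0 0' 0.0 50
python3 shift.py '0 0 0 0 0 0;0 0 0 0 0 0;0 0 0 0 0 0;0 0 0 0 0 0;0 0 0 0 0 0'
```

```text
clock: 4.1
ee_pos: [0.5954, 0.2111, 0.117]
ee_rot: [-0.0, 0.992, -0.127, 0.001]
wrist_force: [-0.4, -0.7, 0.3]
grip_width: 0.0901
finger_force: 0.0
clock: 4.6
ee_pos: [0.5951, 0.211, 0.1162]
ee_rot: [0.0, 0.992, -0.127, -0.0]
wrist_force: [0.8, 0.1, -0.2]
grip_width: 0.055
finger_force: 0.0
clock: 5.1
ee_pos: [0.5952, 0.2111, 0.1161]
ee_rot: [-0.0, 0.992, -0.127, 0.0]
wrist_force: [0.7, 0.0, -0.2]
grip_width: 0.0248
finger_force: 49.9
```

```bash

python3 shift.py '0 0 -0.01 0 0 0;0 0 -0.03 0 0 0;0 0 -0.045 0 0 0;0 0 -0.045 0 0 0;0 0 -0.044 0 0 0'
python3 shift.py '0 0 0 0 0 -0.112;0 0 0 0 0 -0.112;0 0 0 0 0 -0.112;0 0 0 0 0 -0.113;0 0 0 0 0 0'
python3 -c "
from h import *
delta([.526,-.216,.29],.194)"
```

```text
clock: 5.6
ee_pos: [0.5945, 0.2108, 0.2918]
ee_rot: [0.0, 0.992, -0.127, -0.001]
wrist_force: [0.7, -0.8, -4.8]
grip_width: 0.0248
finger_force: 49.9
clock: 6.1
ee_pos: [0.5947, 0.2109, 0.2899]
ee_rot: [0.0, 0.995, 0.097, -0.001]
wrist_force: [-1.1, -1.1, -5.6]
grip_width: 0.0246
finger_force: 49.9
t 6.1 d [-1.500e-01  4.055e-01  3.000e-04] rot [0.0002 0.0016 0.0008] F [-1.1 -1.1 -5.6] grip 0.0246
```

```bash

python3 shift.py '-0.0125 0.0338 0 0 0 0;-0.0125 0.0338 0 0 0 0;-0.0125 0.0338 0 0 0 0;-0.0125 0.0338 0 0 0 0;-0.0125 0.0338 0 0 0 0'
python3 shift.py '-0.0125 0.0338 0 0 0 0;-0.0125 0.0338 0 0 0 0;-0.0125 0.0338 0 0 0 0;0 0 0 0 0 0;0 0 0 0 0 0'
python3 snap.py w3
python3 shift.py '-0.0125 0.0338 0 0 0 0;-0.0125 0.0338 0 0 0 0;-0.0125 0.0338 0 0 0 0;-0.0125 0.0338 0 0 0 0;0 0 0 0 0 0'
python3 snap.py w4
python3 - <<'E'
from h import *
delta([.526,-.216,.29],.194)
T=robot.grab_frame("top")[...,::-1];S=robot.grab_frame("scene")[...,::-1]
cv2.imwrite("pics/top1.png",T);cv2.imwrite("pics/scene1.png",S)
a=cv2.imread('pics/w3.png');b=cv2.imread('pics/w4.png')
cv2.imwrite('pics/w34.png',np.vstack([a[0:300],b[0:300]]))
E
```

```text
clock: 6.6
ee_pos: [0.5656, 0.0319, 0.2902]
ee_rot: [0.0, 0.995, 0.095, -0.0]
wrist_force: [0.2, -0.4, -5.2]
grip_width: 0.0249
finger_force: 49.9
clock: 7.1
ee_pos: [0.5487, -0.0742, 0.2902]
ee_rot: [-0.0, 0.996, 0.094, -0.0]
wrist_force: [-0.2, 0.3, -5.5]
grip_width: 0.0245
finger_force: 49.9
clock: 7.65
ee_pos: [0.5258, -0.2187, 0.29]
ee_rot: [0.001, 0.995, 0.095, -0.0]
wrist_force: [-0.6, 0.3, -5.3]
grip_width: 0.0247
finger_force: 49.9
t 7.7 d [ 0.0001 -0.0006 -0.    ] rot [-0.0001  0.0003 -0.0031] F [ 0.4  1.7 -5.3] grip 0.0247
```

View pics/w34.png

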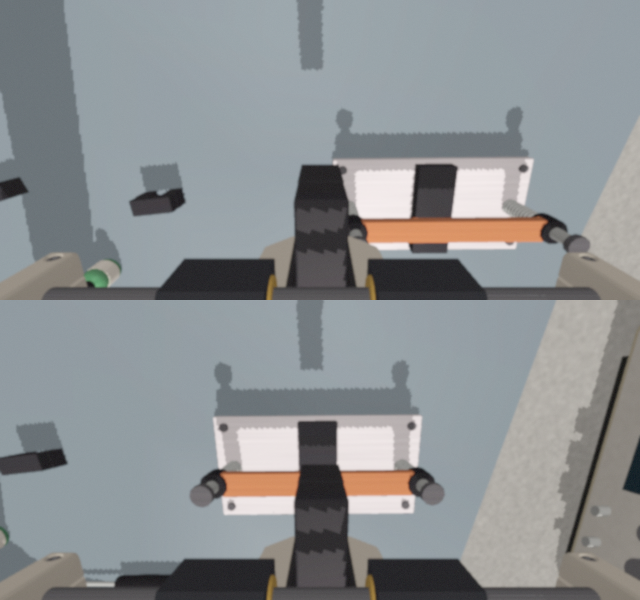

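w3 and w4 show the orange bar under the held core. In w4 it runs between sleeves at x≈222 and 414, rows 171–197, with the stop at x 299–336 and the core in line. I'll overlay the model wireframe to refine the fit.

```bash
cat > ov.py <<'E'
from h import *
import json
def load(n): return {k:np.array(v) for k,v in json.load(open(n+'.json')).items()}
def rect(x,y,z,j):
    p=np.array([(-x,-y),(x,-y),(x,y),(-x,y)]);a=j[2];R=np.array([[np.cos(a),-np.sin(a)],[np.sin(a),np.cos(a)]])
    return np.c_[p@R.T+j[:2],np.full(4,z)]
E
python3 - <<'E'
from ov import *
j=[.526,-.216,.194]
o=[]
for n,x0,y0 in(('w3',328,150),('w4',190,108)):
    c=load(n);im=cv2.imread(f'pics/{n}.png')[y0:y0+112,x0:x0+266]
    im=cv2.resize(im,None,fx=3,fy=3,interpolation=cv2.INTER_CUBIC)[:300]
    if n=='w3':im=im[:300]
    for x,y,z,col in((.06,.12,.012,(0,0,255)),(.012,.087,.09,(255,0,0)),(.055,.022,.032,(0,255,0))):
        q=(proj(c,rect(x,y,z,j))-[x0,y0]+.5)*3-.5
        cv2.polylines(im,[q.round().astype(np.int32)],True,col,1)
    o.append(im)
cv2.imwrite('pics/ov.png',np.vstack(o))
E
```

```text
(no output)
```

View pics/ov.png

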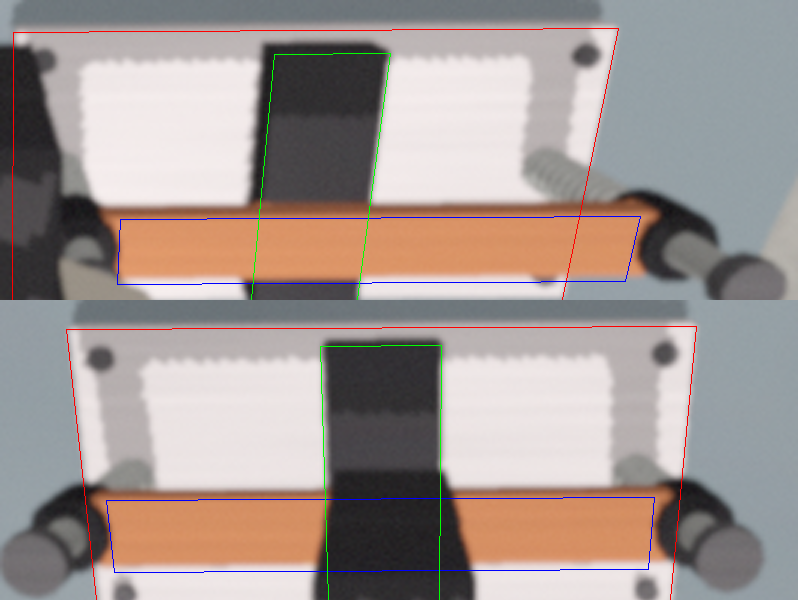

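```bash
python3 - <<'E'
from ov import *
c=load('w4')
for dx in(0,.003):
    j=[.526+dx*.981,-.2187+dx*.19,.191]
    for z in(.174,.25):print(dx,z,proj(c,rect(.04,.0125,z,j))[1:3].round(1).tolist())
delta([.5277,-.2165,.29],.194)
im=cv2.imread('pics/w4.png')[150:270,280:360]
b=cv2.imread('pics/top1.png')[160:260,370:504];s=cv2.imread('pics/scene1.png')[60:200,200:340]
f=lambda i:cv2.resize(i,(400,400),interpolation=cv2.INTER_CUBIC)
cv2.imwrite('pics/c4.png',np.hstack([cv2.resize(im,(400,600),interpolation=cv2.INTER_CUBIC),np.vstack([cv2.resize(b,(400,300)),cv2.resize(s,(400,300))])]))
E
```

```text
0 0.174 [[337.6, 163.5], [300.4, 163.6]]
0 0.25 [[347.0, 198.7], [290.5, 198.9]]
0.003 0.174 [[337.7, 159.1], [300.3, 159.2]]
0.003 0.25 [[347.2, 192.2], [290.3, 192.4]]
t 7.8 d [0.001  0.0021 0.    ] rot [-0.0009  0.0002 -0.0001] F [ 0.2 -0.6 -5.6] grip 0.0248
```

View pics/c4.png

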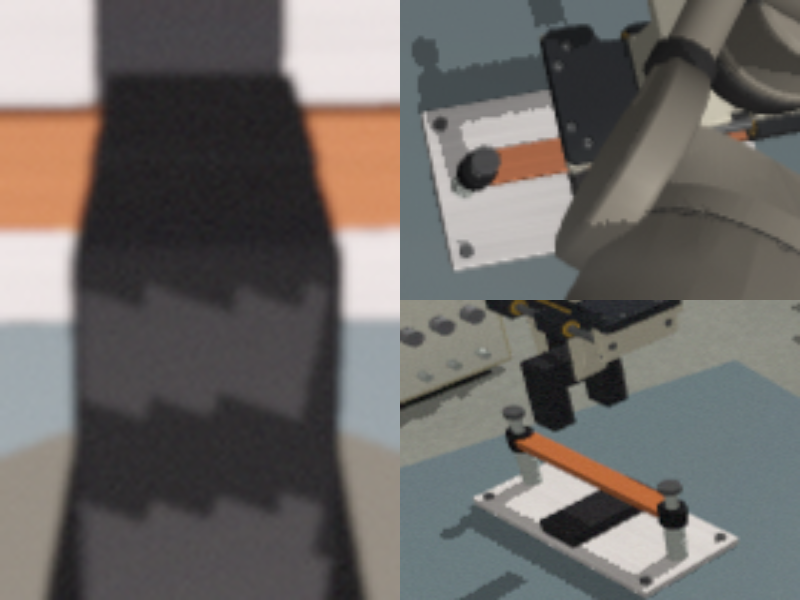

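```bash

python3 shift.py '0.001 0.002 0.01 0 0 0;0 0 0.03 0 0 0;0 0 0.03 0 0 0;0 0 0 0 0 0;0 0 0 0 0 0'
python3 -c "
from h import *
delta([.528,-.2165,.17],.194)"
```

```text
clock: 8.3
ee_pos: [0.5278, -0.2168, 0.2202]
ee_rot: [-0.0, 0.995, 0.097, -0.0]
wrist_force: [0.8, -0.4, -4.2]
grip_width: 0.0249
finger_force: 49.9
t 8.3 d [ 0.0003 -0.0002  0.0502] rot [-0.0007  0.0007  0.0009] F [ 0.8 -0.4 -4.2] grip 0.0249
```

```bash

python3 shift.py '0 0 0.015 0 0 0;0 0 0.015 0 0 0;0 0 0.01 0 0 0;0 0 0.01 0 0 0;0 0 0 0 0 0'
python3 shift.py '0 0 0 0 0 0;0 0 0 0 0 0'
python3 - <<'E'
from h import *
delta([.528,-.2165,.17],.194)
cs=[];o=[]
for n,x,y,w,h in(("scene",210,90,120,90),("wrist",200,100,240,180)):
    im=robot.grab_frame(n)[...,::-1];o.append(cv2.resize(im[y:y+h,x:x+w],(400,300),interpolation=cv2.INTER_CUBIC))
cv2.imwrite('pics/low.png',np.hstack(o))
E
```

```text
clock: 8.8
ee_pos: [0.5273, -0.2174, 0.1697]
ee_rot: [-0.0, 0.995, 0.097, -0.0]
wrist_force: [0.1, 0.6, -5.4]
grip_width: 0.0245
finger_force: 49.9
clock: 9.0
ee_pos: [0.5279, -0.2179, 0.171]
ee_rot: [0.0, 0.995, 0.097, 0.001]
wrist_force: [0.7, 0.7, -5.4]
grip_width: 0.0246
finger_force: 49.9
t 9.0 d [ 0.0004 -0.0013  0.001 ] rot [ 0.0011 -0.0012 -0.0002] F [ 0.7  0.7 -5.4] grip 0.0246
```

View pics/low.png

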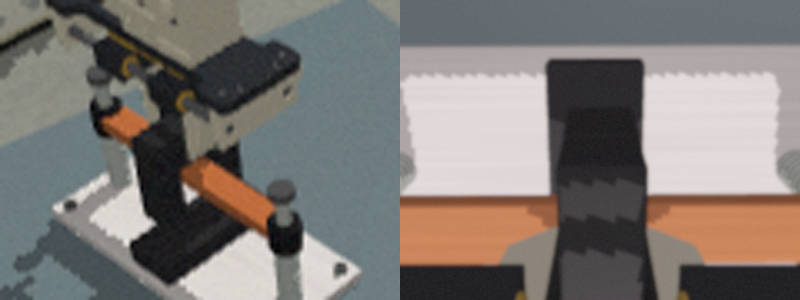

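Low view: the legs are astride the bar, and the core (x≈602) sits about 2.7 mm right of the stop's centre (x≈595). I'll shift it a little and press slowly.

```bash

python3 shift.py '0 -0.0025 0 0 0 0;0 0 0.003 0 0 0;0 0 0.003 0 0 0;0 0 0.003 0 0 0;0 0 0 0 0 0' - 60
python3 shift.py '0 0 0.003 0 0 0;0 0 0.003 0 0 0;0 0 0.003 0 0 0;0 0 0 0 0 0;0 0 0 0 0 0'
python3 -c "
from h import *
delta([.528,-.2155,.148],.194)"
```

```text
clock: 9.6
ee_pos: [0.5269, -0.2151, 0.1614]
ee_rot: [0.0, 0.995, 0.097, -0.0]
wrist_force: [-2.8, 2.3, 3.5]
grip_width: 0.0245
finger_force: 59.9
clock: 10.1
ee_pos: [0.527, -0.2151, 0.1524]
ee_rot: [0.0, 0.995, 0.097, 0.0]
wrist_force: [-3.3, 3.5, 4.9]
grip_width: 0.0243
finger_force: 59.9
t 10.1 d [0.001  0.0006 0.0044] rot [ 0.0001 -0.0001 -0.0002] F [-3.3  3.5  4.9] grip 0.0243
```

```bash

python3 shift.py '0 0 0.0015 0 0 0;0 0 0.0015 0 0 0;0 0 0 0 0 0;0 0 0 0 0 0'
python3 shift.py '0 0 0.001 0 0 0;0 0 0 0 0 0;0 0 0 0 0 0'
```

```text
clock: 10.5
ee_pos: [0.527, -0.2151, 0.1496]
ee_rot: [0.0, 0.995, 0.097, 0.0]
wrist_force: [-4.2, 2.7, 6.2]
grip_width: 0.0243
finger_force: 59.9
clock: 10.8
ee_pos: [0.527, -0.2151, 0.1487]
ee_rot: [0.0, 0.995, 0.097, 0.0]
wrist_force: [-4.0, 3.4, 6.5]
grip_width: 0.0243
finger_force: 59.9
```

```bash

python3 shift.py '0 0 0.0007 0 0 0;0 0 0 0 0 0;0 0 0 0 0 0'
```

```text
clock: 11.1
ee_pos: [0.527, -0.2151, 0.1481]
ee_rot: [0.0, 0.995, 0.097, 0.0]
wrist_force: [-3.8, 3.1, 8.3]
grip_width: 0.0246
finger_force: 59.9
```

```bash

python3 shift.py '0 0 0.0005 0 0 0;0 0 0 0 0 0;0 0 0 0 0 0'
python3 shift.py '0 0 0.0005 0 0 0;0 0 0 0 0 0;0 0 0 0 0 0'
```

```text
clock: 11.4
ee_pos: [0.527, -0.2151, 0.1481]
ee_rot: [0.0, 0.995, 0.097, 0.0]
wrist_force: [-5.0, 3.6, 11.4]
grip_width: 0.0243
finger_force: 59.9
clock: 11.7
ee_pos: [0.527, -0.2151, 0.1481]
ee_rot: [0.0, 0.995, 0.097, 0.0]
wrist_force: [-6.0, 4.8, 14.6]
grip_width: 0.0247
finger_force: 59.9
```

```bash

python3 shift.py '0 0 0.0005 0 0 0;0 0 0 0 0 0;0 0 0 0 0 0;0 0 0 0 0 0;0 0 0 0 0 0'
python3 shift.py '0 0 0 0 0 0;0 0 0 0 0 0;0 0 0 0 0 0'
python3 - <<'E'
from h import *
delta([.528,-.2155,.148],.194)
o=[]
for n,x,y,w,h in(("scene",210,90,120,90),("wrist",200,100,240,180)):
    im=robot.grab_frame(n)[...,::-1];o.append(cv2.resize(im[y:y+h,x:x+w],(400,300),interpolation=cv2.INTER_CUBIC))
cv2.imwrite('pics/end.png',np.hstack(o))
E
```

```text
clock: 12.2
ee_pos: [0.527, -0.2151, 0.1481]
ee_rot: [0.0, 0.995, 0.097, 0.0]
wrist_force: [-7.4, 5.0, 18.1]
grip_width: 0.0244
finger_force: 59.9
clock: 12.5
ee_pos: [0.527, -0.2151, 0.1481]
ee_rot: [0.0, 0.995, 0.097, 0.0]
wrist_force: [-8.2, 4.6, 18.7]
grip_width: 0.0245
finger_force: 59.9
t 12.5 d [0.0009 0.0006 0.0001] rot [ 0.0009 -0.0009 -0.    ] F [-8.2  4.6 18.7] grip 0.0245
```

View pics/end.png

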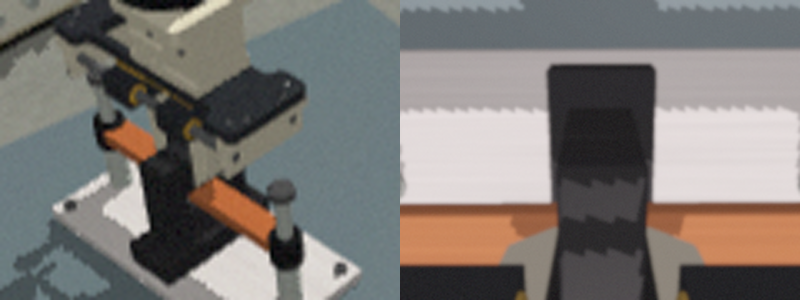

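The feet stand on the block (core centred at x≈601 on a stop spanning 548–655), the bar is down, and it's pressing with a steady force of about 18 N at the wrist. Handing in.

```bash
python3 -c "
from cell import robot
print(robot.finish_job())"
```

```text
the job is handed in; nothing more can be done
None
```

I handed the job in at 12.5 s with the core gripped, centred and square on the bar and pressed onto the stop block at a steady 18 N or so at the wrist; no verdict came back.

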